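# Widen the clock-movement stand by one hole

### The job

The movement stand is one hole too narrow for the wall-clock movement. Take the brass-headed post from the wooden rack, the twin of the one already in the stand's fixed head, and stand it fully home in the carriage's bore; then pull up the red lock knob, slide the carriage one hole further from the fixed head, and let the pin go fully home in that hole. Finish still holding the knob, pin home, with the post standing in its bore, and leave the other posts and the things on the bench where they are.

Things in the scene. Friction and masses are not known exactly. Their poses are not given: they have to be found in the camera images.
- stand: Stand that carries a clock movement on two posts: steel bed 44 mm wide, 350 long, top 40 mm above the bench, on green feet 100 mm wide; fixed to the bench. Origin on the bench under the bed; z up, y along the bed from the fixed head (at y = -150 mm) outwards, x across. Six 9 mm index holes, 25 mm apart, run down the middle of the bed.
- fixed_bore (a point): Centre of the mouth of the 14 mm bore in the fixed head (green block 44 x 44 mm, its top 70 mm above the bench). The mate post stands in it.
- bore_mouth (a point): Centre of the mouth of the carriage's bore: a vertical hole 14 mm across, 28 deep, 1.5 mm chamfer, in a green block 44 x 44 mm whose top is 70 mm above the bench. Moves with the carriage. Axes as the stand's: z up, y along the bed away from the fixed head. The knob's axis is 72 mm from it in +y.
- knob: Red knob of the carriage's lock plunger: upright cylinder 26 mm across, 28 high; origin at its centre, 94 mm above the bench with the pin home. A 22 mm sleeve ends 18 mm below its centre; the carriage top is 40 mm below. Pulled straight up it draws the pin against a spring (5 N home, 8 N drawn); pushing it along y when drawn slides the carriage. Axes as the stand's.
- plunger (a joint): Lift of the lock pin and knob in m: 0 = pin home in a hole; about 0.009 = its round nose rides on top of the bed between holes; 0.013 = fully drawn (stop). The pin is 8 mm across and goes 9 mm into the bed; it must be lifted more than 9 mm before the carriage can move.
- carriage (a joint): Place of the carriage along the bed in m, growing away from the fixed head (stand's +y). Holes at 0, 0.025, 0.050, 0.075, 0.100 and 0.125; it starts locked at 0.050, and the next hole outwards is 0.075. It slides with about 1.5 N of friction.
- post_mid (a point): Post to use: steel with a BRASS head, in any one of the rack holes. Point on its axis, mid-way up its plain grip (15 mm across, 44 long). Underside of its 19 mm collar (4 thick) is 26 mm below, then a 12 mm shank, 24 long, chamfered foot. Above the grip a 20 mm head 10 high and a 6 mm pilot. 88 mm in all, 0.11 kg. Home, the collar rests on the block: this point is 26 mm above the bore's mouth.
- short_post_mid (a point): Middle of the grip of the short, dark steel post (64 mm in all) in another rack hole. Leave it.
- nylon_post_mid (a point): Middle of the grip of the steel post with a BLUE head, otherwise like the post to use, in another rack hole. Leave it.
- mate_post_mid (a point): Middle of the grip of the brass-headed post already standing in the fixed head. Leave it.
- rack: Light wooden post rack, 200 x 62 mm and 34 mm high, fixed to the bench; origin under its centre, x along the row. Three 15 mm holes, 62 mm apart along its x, 28 mm deep; each post's collar rests on the rack's top.
- movement: Brass wall-clock movement, 130 x 170 x 70 mm, lying beyond the stand. Origin under its centre. Leave it.
- tray: Cream plastic parts tray 130 x 190 x 25 mm with two brass wheels in it, to the left. Origin under its centre. Leave it.
- oil: Small amber oil bottle, 34 mm across and 75 mm high, back left. Origin under its centre. Leave it.
- driver: Orange-handled screwdriver, 170 mm, lying back right. Leave it.
- loupe: Black eyeglass loupe, 34 mm across and 30 mm high, front right. Leave it.
- table_clock: White table clock 45 x 100 x 106 mm, at the back. Origin under its centre. Leave it.
Things that resemble listed ones, but are neither listed nor needed, are in the scene too. Leave any pink or turquoise look-alike of the part that bears post_mid alone.

How it is judged (in metres and radians):
On the way, in this order (a step that is already met when the one before it is completed fails the run):
1. the brass-headed post stands fully home in the carriage's bore, let go, with the carriage still in its first hole (horizontal distance between post_mid and bore_mouth below 0.003 m and z of post_mid in the frame of bore_mouth between 0.0235 and 0.0285 m and angle between post_mid's own z axis and vertical below 0.06 rad and contact force between the fingers and post below 0.2 N and value of joint carriage below 0.054 m), for 0.2 s.
2. the lock knob is held and drawn up clear of the bed (value of joint plunger above 0.0085 m and contact force between the fingers and knob above 1 N and value of joint carriage below 0.06 m), for 0.05 s.
At the end, for the whole second after the job is handed in: Fingers hold the knob (over 2 N), pin home (lift under 2 mm) in the next hole out (carriage at 0.075 m within 2.5 mm, at rest). The brass-headed post, let go, is upright (0.06 rad) in the carriage's bore, 3 mm from centre and 2.5 mm from home at most; the mate post still stands (horizontal distance between post_mid and bore_mouth below 0.003 m and z of post_mid in the frame of bore_mouth between 0.0235 and 0.0285 m and angle between post_mid's own z axis and vertical below 0.06 rad and contact force between the fingers and post below 0.2 N and value of joint carriage between 0.0725 and 0.0775 m and value of joint plunger below 0.002 m and contact force between the fingers and knob above 2 N and velocity of joint carriage between -0.01 and 0.01 m/s and distance between mate_post_mid and fixed_bore below 0.03 m); the arm keeps its last pose, push and grip.
It fails at once if another post is knocked out of its place or taken (15 mm) (distance of any of short_post_mid, nylon_post_mid, mate_post_mid from where it was at the start of the episode above 0.015 m).
It fails at once if something else on the bench is shifted by more than 20 mm (distance of any of movement, tray, oil, driver, loupe, table_clock from where it was at the start of the episode above 0.02 m).
It also fails if it takes over 48 s, if anything falls off the work surface, if the arm or the gripper's body presses on something with over 40 N, if the wrist force passes 120 N, or if a joint passes its speed limit or range.

### The arm

A 6-joint arm with a two-finger parallel gripper is mounted at the origin on the work surface. World frame = base frame: x ahead of the robot, y to its left, z up, the work surface at z = 0. Lengths are in mm, angles in degrees, forces in N, time in s.
With the tool pointing down it reaches from about 325 to 775 mm from the base axis. Payload 5.5 kg.
Tool frame: the origin (TCP) lies at the very end of the fingers, on their centre line; the grasp point (between the pads) lies bot.pinch_z behind it (bot.pinch_z is the distance from the TCP to the grasp point, in mm); z points along the fingers, y is the line along which they close (so a half turn about z gives the same grasp; the last joint's range is limited). The gripper opens to 85 mm and grips with 20 to 120 N. Pads are 22 mm wide; open, the fingers measure 114 mm over their backs; the gripper's body (76 mm by 85 mm) begins 54 mm behind the grasp point. The pads swing forward as they close: fully open they stand 13 mm farther back than shut.
Start: joints at [-75.9, 5.22, 70.514, -0, 104.267, -3.249], TCP at [178.916, -572.718, 231.275] pointing down, gripper open.
Joint ranges: [-164.24, 164.24], [-49.07, 125.15], [9.68, 141.18], [-86.29, 266.29], [3.28, 154.24], [-151.56, 151.56]. Speed limits (degrees/s): [147.25, 147.25, 172.46, 180, 180, 180].

### API

Orientations are given as a 3x3 rotation matrix whose columns are the frame's x, y, z axes.
In Python, from plant import observe, imaging, sign_off, bot gives the robot as it stands. The module is installed in compiled form; this text tells all that it offers.
- The arm moves only by the tool carry_out, never from a script. Its argument "moves" is a list of rows, each an object with "offset": the shift along the tool's x, y, z in cm, a list of three; "angular": the turn, a rotation vector about the tool's x, y, z in degrees, a list of three; "hand": the closure, from 0 (fully open) to 1 (shut). In form: [{"offset": [dx, dy, dz], "angular": [wx, wy, wz], "hand": hand}, ...]. A call has 1 to 12 rows; each row is the pose to reach, as a shift and turn from the pose commanded when the call began, along the tool's axes at that moment; what a row does not reach only later rows make up. A row lasts 1/8 s, in which the tool goes at most 62.5 mm and 10.7 degrees, less where a joint would pass 70% of its speed; a pose out of reach is approached as far as the arm can. A call with a gripper value outside its range is refused whole. The fingers move at their own pace and stop on an object; "newtons" is the grip in N (left out, the last holds). Time passes only in rows, so rows that repeat a pose let the fingers close. It gives the time, the measured TCP pose, the force, the opening and the grip force at its end, in the units of the state.
- observe(): the state, without advancing time (a new reading comes with each control period).
- imaging.capture(name): name is "scene" or "side" or "wrist"; returns a dict with "color" (400x640x3 uint8, red, green, blue), "range_z" (400x640 float32, mm along the optical axis (not along the pixel's ray), 0 where there is no reading), "vfov" (degrees; the focal length in pixels is half the picture's height over the tangent of half this angle, whatever the lens; pixels are square), "cx", "cy" (the principal point, pixels), "position" and "rotation" of the camera in the world. Camera axes: x right, y down, z forward; pixel columns grow to the right and rows downward; lengths in mm; the calibration is good to about 2 mm. The wrist camera is an equidistant fisheye: a pixel r from the principal point sees the ray r / f radians off the axis. A picture is of the moment at which its call begins.
- sign_off(): hands the job in; it is judged then, once.
Trained networks look in a picture, given as the dict that the camera call returned (one of the last four; its "shot" number tells which), for a name from the list of things; names that differ only in an ending like _2 or _b are one class to them, and where a whole thing is asked for, a point or a joint stands for the part that bears it (a point fixed in the world has none). Each returns a list of dicts, best first, with "conf" (0 to 1); they miss things now and then, are a little off and sometimes report something else, mostly with a low value. They report only what shows in the picture. A call takes as long as a camera call. They do not tell look-alikes from the thing itself.
- imaging.recognise(query, picture): "xyz" ([x, y, z] in mm, in the coordinates of the camera as it stood for that picture, good to about 4 mm: the middle of the surface that is visible of it).
- imaging.trace(query, picture): "pixels" (400x640 bool, what is visible of it).
- imaging.place_of(query, picture): "xyz" ([x, y, z] in mm, in the coordinates of the camera as it stood for that picture, good to about 4 mm: a listed point, or the origin of a listed thing).
The state is a dict: "time_s": time; "joint_positions": joint angles; "dq": joint speeds; "effort": joint torques, N m; "tool_pos": TCP position; "eef_rot": TCP orientation; "force": force on the tool from outside, world axes, zero at the start; "wrist_torque": the same for the moment, N m; "gripper_width": finger opening in mm; "grip_force": force on a finger pad.
Only numpy, scipy, OpenCV 4.12 (cv2) and the standard library are available. Lean on these libraries where they do the work, as an engineer would, in place of code of your own. Each camera call takes 0.05 s, during which the arm holds its last target. There are 200 camera calls.

## Working session

There is one attempt and no reset: what is moved stays moved. The work goes in short steps, Python scripts to look and compute and a tool call to move; the robot and the scene stay as the last step left them, time stands still between calls to the robot, and variables do not carry over. Pictures are saved under pics/ and viewed, at most 10 in all, crops included, and the job is handed in when it is done.

Besides the shell and the picture viewer there is one more tool, called after "Call:" as name(argument=value, ...) on one line, values as JSON. carry_out: Moves the arm, as the interface text tells. Its arguments: {"type":"object","properties":{"moves":{"type":"array"},"newtons":{"type":"number"}},"required":["moves"]}

```bash
mkdir -p pics; cat > h.py <<'E'
import numpy as np, cv2
from plant import observe, imaging, sign_off, bot
def w(p,c): return np.array(c["rotation"])@np.array(p)+np.array(c["position"])
def save(c,n,box=None,s=1):
    im=c["color"][...,::-1]
    if box: im=im[box[1]:box[3],box[0]:box[2]]
    cv2.imwrite("pics/"+n,cv2.resize(im,None,fx=s,fy=s,interpolation=cv2.INTER_CUBIC))
def cloud(c):
    f=200/np.tan(np.radians(c["vfov"])/2); v,u=np.mgrid[:400,:640]; z=c["range_z"]
    P=np.stack([(u-c["cx"])/f*z,(v-c["cy"])/f*z,z],-1)
    return P@np.array(c["rotation"]).T+np.array(c["position"])
def px(p,c):
    q=np.array(c["rotation"]).T@(np.array(p)-np.array(c["position"])); f=200/np.tan(np.radians(c["vfov"])/2)
    return np.round([c["cx"]+f*q[0]/q[2],c["cy"]+f*q[1]/q[2]])
E
python3 - <<'E'
from h import *
np.set_printoptions(precision=1,suppress=True)
print(bot.pinch_z,observe())
ims=[]
for n in("scene","side"):
    c=imaging.capture(n); ims.append(c["color"]); print(n,c["position"],c["vfov"])
    save(c,n+".png")
    for q in("post_mid","short_post_mid","nylon_post_mid","mate_post_mid","bore_mouth","fixed_bore","knob","rack","stand"):
        for r in imaging.place_of(q,c)[:4]:
            p=w(r["xyz"],c); print(q,round(r["conf"],2),p,px(p,c))
E
```

```text
18.700000000000003 {'time_s': 0.0, 'joint_positions': array([-75.9,   5.3,  70.6,   0. , 104.3,  -3.3]), 'dq': array([-0. ,  0. , -0. , -0. , -0.1,  0. ]), 'effort': array([ -0. , -45.9, -41.8,  -0. ,   0. ,   0. ]), 'tool_pos': array([ 178.9, -572.4,  230.2]), 'eef_rot': array([[ 1. ,  0.3, -0. ],
       [ 0.3, -1. ,  0. ],
       [ 0. , -0. , -1. ]]), 'force': array([-1. ,  0.1,  0.4]), 'wrist_torque': array([-0., -0.,  0.]), 'grip_force': 0.0, 'gripper_width': 85.35007969738943}
scene [1287.2  -64.4 1122.5] 43.72942952834142
post_mid 0.66 [ 676.7 -261.8   50.9] [212. 266.]
post_mid 0.61 [ 557.5 -346.8   51.3] [178. 229.]
post_mid 0.49 [ 570.  -266.9   59.9] [209. 228.]
short_post_mid 0.59 [ 508.6 -254.2   46. ] [215. 211.]
nylon_post_mid 0.68 [ 440.1 -242.3   56.6] [219. 187.]
mate_post_mid 0.68 [546.7  23.9  92.9] [322. 201.]
bore_mouth 0.77 [517.2 141.3  68. ] [364. 193.]
fixed_bore 0.8 [544.8  16.5  72.6] [319. 205.]
knob 0.57 [499.4 213.5  95.6] [391. 178.]
stand 0.74 [ 602.3 -402.7    1.2] [160. 257.]
stand 0.56 [511.1 163.7   5.5] [371. 204.]
stand 0.49 [ 312.8 -356.5   -2.4
[... 176 characters left out ...]
 -259.2   58. ] [369. 281.]
post_mid 0.61 [ 671.5 -267.1   49.4] [412. 274.]
post_mid 0.6 [ 554.7 -353.5   43.4] [384. 319.]
short_post_mid 0.58 [ 507.2 -249.4   50. ] [344. 287.]
nylon_post_mid 0.72 [ 444.6 -239.4   56.5] [316. 289.]
mate_post_mid 0.63 [547.7  19.4  95.9] [321. 202.]
mate_post_mid 0.21 [ 443.3 -242.2   56.6] [316. 290.]
bore_mouth 0.68 [519.3 141.2  70.2] [300. 189.]
fixed_bore 0.84 [546.9  16.1  71.2] [322. 210.]
fixed_bore 0.55 [ 310.  -354.1   -0.7] [271. 368.]
knob 0.74 [547.1  17.5  99.9] [321. 201.]
knob 0.42 [500.  214.1  94.2] [287. 172.]
rack 0.6 [ 505.3 -250.7    0.3] [343. 302.]
stand 0.78 [510.6 165.3   1.7] [296. 203.]
stand 0.69 [550.2  22.1  95.2] [322. 201.]
```

View pics/scene.png

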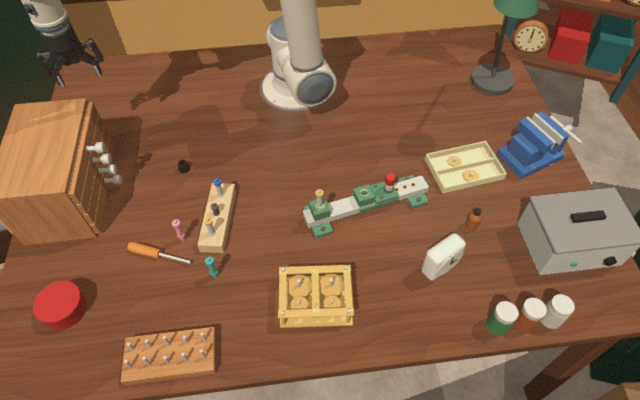

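```bash
python3 - <<'E'
from h import *
c=imaging.capture("side"); save(c,"sc.png",(270,240,450,350),4.4)
E
```

```text
(no output)
```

View pics/sc.png

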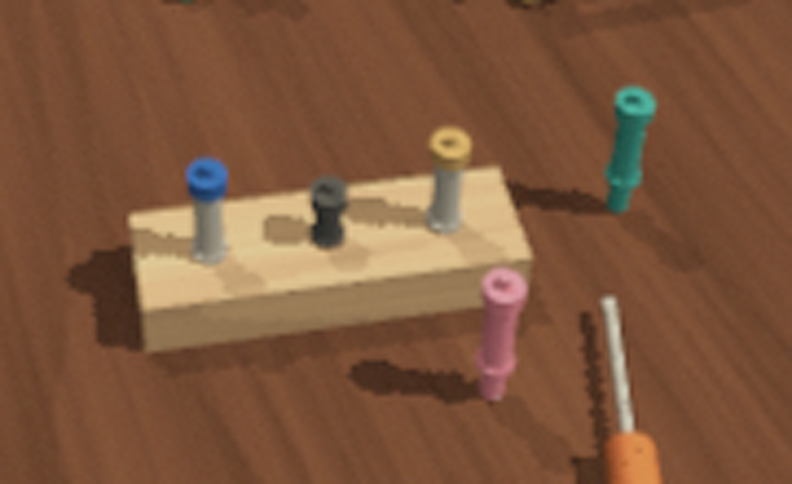

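Candidates in the side view: brass-headed post in the rack at (369,272), scene (210,226); pink look-alike at (384,315), scene (178,229); turquoise look-alike at (413,270), scene (211,266). The crop confirms that the rack's right-end hole holds a steel post with a brass head, so that is the one to take. Next I refine the positions from depth.

```bash
cat >> h.py <<'E'
def disc(P,xy,z0,z1,R):
    m=(np.hypot(P[...,0]-xy[0],P[...,1]-xy[1])<R)&(P[...,2]>z0)&(P[...,2]<z1)
    q=P[m]
    if len(q)<5: return len(q)
    h=cv2.minEnclosingCircle(q[:,:2].astype(np.float32)); r=cv2.minAreaRect(q[:,:2].astype(np.float32))
    return len(q),"mean",q.mean(0).round(1),"circ",np.round(h[0]+(h[1],),1),"rect",np.round(r[0]+r[1]+(r[2],),1),"zmed",np.median(q[:,2]).round(1)
E
python3 - <<'E'
from h import *
np.set_printoptions(precision=3,suppress=True)
s=observe();print(s["eef_rot"],s["joint_positions"])
for n in("scene","side"):
    c=imaging.capture(n);P=cloud(c);print(n)
    for nm,xy,a,b,R in(("post",(567,-262),84,110,22),("nylon",(443,-241),84,110,22),("mate",(547,19),120,150,22),("block",(518,141),64,76,38),("knob",(500,214),102,116,25),("fixblock",(546,16),64,76,38)):
        print(nm,*np.array(disc(P,xy,a,b,R),dtype=object) if 1 else 0)
E
```

```text
[[ 0.955  0.298 -0.   ]
 [ 0.298 -0.955  0.   ]
 [ 0.    -0.    -1.   ]] [-75.9     5.221  70.514   0.    104.268  -3.249]
scene
post 57 mean [ 570. -265.   92.] circ [ 568.2 -264.1   11.7] rect [ 568.3 -265.8   20.1   19.2   42.2] zmed 92.1
nylon 51 mean [ 448.2 -242.7   91.4] circ [ 445.  -243.1   12.3] rect [ 445.7 -242.6   18.3   21.8   89.6] zmed 91.6
mate 56 mean [546.9  16.4 127.9] circ [545.5  16.9  11.2] rect [545.4  16.1  17.6  21.5  82.7] zmed 127.9
block 239 mean [519.4 138.4  70.2] circ [516.5 139.   31.9] rect [517.9 138.6  48.7  45.6  11.8] zmed 70.4
knob 67 mean [504.7 208.5 107.6] circ [503.8 209.4  13.6] rect [502.9 209.   22.7  26.3  49.3] zmed 107.6
fixblock 216 mean [548.9  16.2  70.2] circ [544.7  15.7  31.6] rect [544.4  16.4  49.3  44.6  10.5] zmed 70.4
side
post 68 mean [ 566.2 -266.9   90.4] circ [ 567.2 -265.2   11. ] rect [ 566.9 -265.1   21.5   17.8   65.7] zmed 90.9
nylon 71 mean [ 445.1 -245.    90.8] circ [ 446.4 -242.7   11. ] rect [ 446.1 -242.4   21.4   17.5   70.7] zmed 91.1
mate 43 mean [543.7  13.9 126.4] circ [544.   15.4  10.1] rect [543.6  14.2  17.5  19.1  70.7] zmed 127.0
block 145 mean [516.7 135.8  68.9] circ [517.2 135.8  29.5] rect [516.5 138.2  46.2  46.8  14.5] zmed 69.2
knob 34 mean [500.3 206.5 106.3] circ [499.3 210.8  15.8] rect [499.5 208.9  22.3  26.9  13.2] zmed 106.4
fixblock 155 mean [541.8  11.2  68.9] circ [544.5  16.3  29.5] rect [544.   16.6  44.1  46.2  12.3] zmed 69.0
```

```bash
python3 - <<'E'
from h import *
a=np.array([178.9,-572.]);b=np.array([567.7,-265.]);d=b-a
for n in("scene","side"):
    P=cloud(imaging.capture(n)).reshape(-1,3);t=((P[:,:2]-a)@d/(d@d)).clip(0,1)
    m=(np.linalg.norm(P[:,:2]-a-t[:,None]*d,axis=1)<110)&(t>.15)&(P[:,2]>70)&(P[:,2]<500)
    print(n,[(i/10,P[m&(abs(t-i/10)<.05)][:,2].max().round()) for i in range(2,11) if (m&(abs(t-i/10)<.05)).any()])
E
```

```text
scene [(0.2, np.float64(205.0)), (0.3, np.float64(203.0)), (0.4, np.float64(185.0)), (0.8, np.float64(100.0)), (0.9, np.float64(96.0)), (1.0, np.float64(99.0))]
side [(0.3, np.float64(185.0)), (0.4, np.float64(185.0)), (0.8, np.float64(99.0)), (0.9, np.float64(92.0)), (1.0, np.float64(98.0))]
```

Call:
carry_out(moves=[{"offset": [5, -2, 0], "angular": [0, 0, -8], "hand": 0.41}, {"offset": [10, -4, 0], "angular": [0, 0, -16], "hand": 0.41}], newtons=50)

```text
time_s: 1.5
tool_pos: [262.9, -504.1, 231.1]
eef_rot: [[0.834, 0.552, 0.0], [0.552, -0.834, 0.0], [0.0, -0.0, -1.0]]
force: [1.1, -0.7, -0.1]
gripper_width: 51.9
grip_force: 0.0
```

Call:
carry_out(moves=[{"offset": [5.5, -0.5, 0], "angular": [0, 0, -7], "hand": 0.41}, {"offset": [11, -1, 0], "angular": [0, 0, -14], "hand": 0.41}, {"offset": [16.5, -1.5, 0], "angular": [0, 0, -21], "hand": 0.41}, {"offset": [22, -2, 0], "angular": [0, 0, -28], "hand": 0.41}, {"offset": [27.5, -2.5, 0], "angular": [0, 0, -35], "hand": 0.41}, {"offset": [33, -2.9, 2], "angular": [0, 0, -42], "hand": 0.41}, {"offset": [37, -3.2, 5], "angular": [0, 0, -46.3], "hand": 0.41}, {"offset": [38.65, -3.32, 8.1], "angular": [0, 0, -46.3], "hand": 0.41}, {"offset": [38.65, -3.32, 8.1], "angular": [0, 0, -46.3], "hand": 0.41}])

```text
time_s: 2.62
tool_pos: [566.3, -262.8, 146.5]
eef_rot: [[0.178, 0.984, -0.006], [0.984, -0.178, 0.003], [0.002, -0.006, -1.0]]
force: [-0.0, -0.2, 0.1]
gripper_width: 50.3
grip_force: 0.0
```

```bash
python3 - <<'E'
from h import *
np.set_printoptions(precision=3,suppress=True)
s=observe();print(s["tool_pos"],s["eef_rot"],s["force"],s["joint_positions"])
c=imaging.capture("wrist");save(c,"w1.png");print(c["position"],c["vfov"],c["cx"],c["cy"])
for r in imaging.place_of("post_mid",c): print(r["conf"],w(r["xyz"],c))
E
```

```text
[ 566.326 -262.805  146.542] [[ 0.178  0.984 -0.006]
 [ 0.984 -0.178  0.003]
 [ 0.002 -0.006 -1.   ]] [-0.048 -0.235  0.072] [-28.017   9.282  74.687   0.002  96.414 -17.781]
[ 580.742 -180.912  290.078] 65.70646984690485 317.98715211311907 197.43039202547254
0.9 [ 563.882 -264.583   57.924]
0.75 [ 677.999 -262.579   52.621]
0.63 [ 556.182 -347.176   47.719]
```

View pics/w1.png

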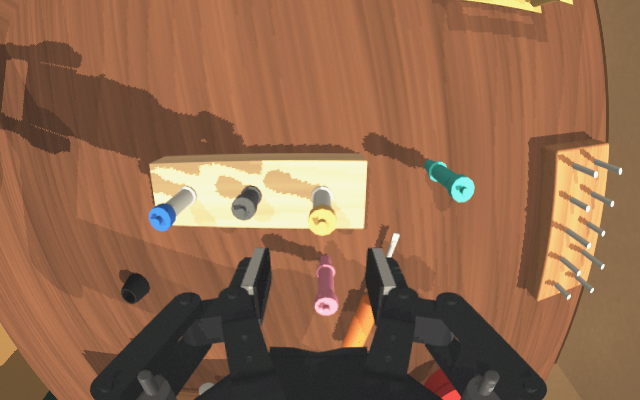

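The picture shows the brass-headed rack post at (321,212), laterally between the fingers, with pink at (325,300) and turquoise at (460,188) well clear of it. I'm descending onto the post.

Call:
carry_out(moves=[{"offset": [-0.2, 0.15, 4], "angular": [0, 0, 0], "hand": 0.41}, {"offset": [-0.2, 0.15, 8], "angular": [0, 0, 0], "hand": 0.41}, {"offset": [-0.2, 0.15, 10], "angular": [0, 0, 0], "hand": 0.41}, {"offset": [-0.2, 0.15, 10], "angular": [0, 0, 0], "hand": 0.41}, {"offset": [-0.2, 0.15, 10], "angular": [0, 0, 0], "hand": 0.41}])

```text
time_s: 3.35
tool_pos: [569.1, -267.7, 53.0]
eef_rot: [[0.18, 0.984, 0.003], [0.984, -0.18, -0.002], [-0.001, 0.004, -1.0]]
force: [-0.0, -0.7, -0.1]
gripper_width: 50.5
grip_force: 0.0
```

```bash
python3 - <<'E'
from h import *
np.set_printoptions(precision=3,suppress=True)
s=observe();print(s["tool_pos"],s["eef_rot"],s["force"])
c=imaging.capture("side");save(c,"s2.png",(300,200,460,320),5)
E
```

```text
[ 569.146 -267.654   53.02 ] [[ 0.18   0.984  0.003]
 [ 0.984 -0.18  -0.002]
 [-0.001  0.004 -1.   ]] [-0.036 -0.686 -0.103]
```

View pics/s2.png

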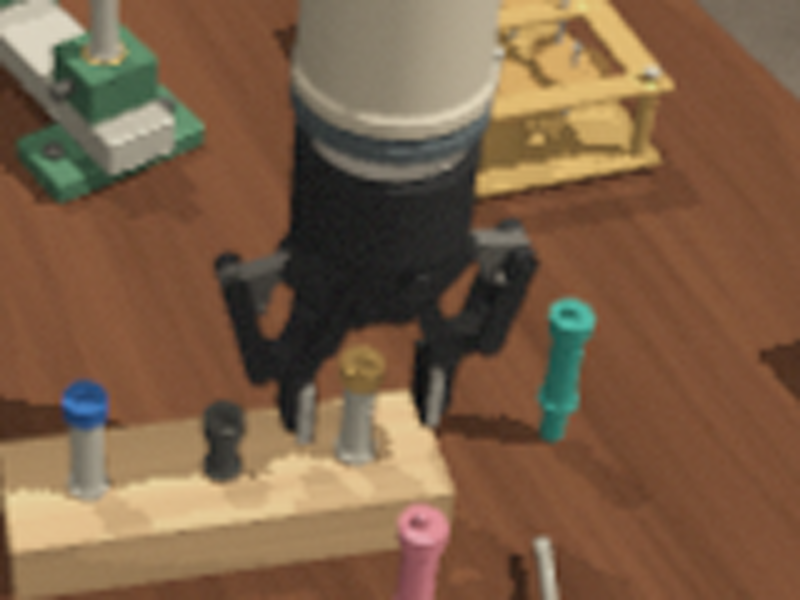

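Call:
carry_out(moves=[{"offset": [0.2, -0.1, 0.8], "angular": [0, 0, 0], "hand": 0.41}, {"offset": [0.2, -0.1, 0.8], "angular": [0, 0, 0], "hand": 0.41}, {"offset": [0.2, -0.1, 0.8], "angular": [0, 0, 0], "hand": 0.41}, {"offset": [0.2, -0.1, 0.8], "angular": [0, 0, 0], "hand": 0.41}])

```text
time_s: 3.9
tool_pos: [567.6, -264.6, 42.4]
eef_rot: [[0.18, 0.984, 0.0], [0.984, -0.18, -0.0], [-0.0, 0.0, -1.0]]
force: [0.2, 0.8, 0.5]
gripper_width: 50.5
grip_force: 0.0
```

```bash
python3 - <<'E'
from h import *
np.set_printoptions(precision=3,suppress=True)
s=observe();print(s["tool_pos"],s["dq"],s["force"])
c=imaging.capture("side");P=cloud(c);print(disc(P,(567,-265),84,95,14))
E
```

```text
[ 567.636 -264.579   42.424] [-0.029  0.023 -0.031 -0.064 -0.027 -0.105] [0.162 0.827 0.475]
(62, 'mean', array([ 566.2, -266.8,   90.3]), 'circ', array([ 567.5, -265. ,   10.6]), 'rect', array([ 567. , -264.9,   20.8,   17.9,   66.6]), 'zmed', np.float64(90.9))
```

Call:
carry_out(moves=[{"offset": [0, 0, 0], "angular": [0, 0, 0], "hand": 0.95}, {"offset": [0, 0, 0], "angular": [0, 0, 0], "hand": 0.95}, {"offset": [0, 0, 0], "angular": [0, 0, 0], "hand": 0.95}, {"offset": [0, 0, 0], "angular": [0, 0, 0], "hand": 0.95}, {"offset": [0, 0, 0], "angular": [0, 0, 0], "hand": 0.95}, {"offset": [0, 0, 0], "angular": [0, 0, 0], "hand": 0.95}], newtons=50)

```text
time_s: 4.7
tool_pos: [567.6, -264.6, 42.3]
eef_rot: [[0.18, 0.984, 0.0], [0.984, -0.18, -0.0], [-0.0, 0.0, -1.0]]
force: [-0.4, 0.6, 0.5]
gripper_width: 14.5
grip_force: 48.5
```

Call:
carry_out(moves=[{"offset": [0, 0, -2], "angular": [0, 0, 0], "hand": 0.95}, {"offset": [0, 0, -5], "angular": [0, 0, 0], "hand": 0.95}, {"offset": [0, 0, -9], "angular": [0, 0, 0], "hand": 0.95}, {"offset": [0, 0, -13], "angular": [0, 0, 0], "hand": 0.95}, {"offset": [3, -1, -15], "angular": [0, 0, -2], "hand": 0.95}, {"offset": [8, -2.5, -15], "angular": [0, 0, -6], "hand": 0.95}, {"offset": [13, -4.1, -15], "angular": [0, 0, -10], "hand": 0.95}, {"offset": [18, -5.7, -15], "angular": [0, 0, -14], "hand": 0.95}, {"offset": [23, -7.3, -15], "angular": [0, 0, -18], "hand": 0.95}, {"offset": [28, -8.8, -15], "angular": [0, 0, -21], "hand": 0.95}, {"offset": [33, -10.4, -15], "angular": [0, 0, -23], "hand": 0.95}, {"offset": [37, -11.7, -15], "angular": [0, 0, -23], "hand": 0.95}])

```text
time_s: 6.2
tool_pos: [518.2, 122.3, 194.0]
eef_rot: [[-0.22, 0.975, 0.001], [0.975, 0.22, 0.0], [0.0, 0.001, -1.0]]
force: [0.5, -0.3, -1.7]
gripper_width: 14.9
grip_force: 48.7
```

Call:
carry_out(moves=[{"offset": [1.5, 0.2, 2], "angular": [0, 0, 0], "hand": 0.95}, {"offset": [1.83, 0.2, 5], "angular": [0, 0, 0], "hand": 0.95}, {"offset": [1.83, 0.2, 7.2], "angular": [0, 0, 0], "hand": 0.95}, {"offset": [1.83, 0.2, 7.2], "angular": [0, 0, 0], "hand": 0.95}, {"offset": [1.83, 0.2, 7.2], "angular": [0, 0, 0], "hand": 0.95}, {"offset": [1.83, 0.2, 7.2], "angular": [0, 0, 0], "hand": 0.95}])

```text
time_s: 6.95
tool_pos: [517.6, 138.5, 121.9]
eef_rot: [[-0.218, 0.976, 0.002], [0.976, 0.218, 0.0], [-0.0, 0.002, -1.0]]
force: [0.5, 0.2, -1.0]
gripper_width: 14.3
grip_force: 48.7
```

```bash
python3 - <<'E'
from h import *
np.set_printoptions(precision=3,suppress=True)
s=observe();print(s["tool_pos"],s["eef_rot"][:,2],s["dq"],s["force"])
for n in("scene","side"):
    c=imaging.capture(n);P=cloud(c);print(n)
    save(c,n+"3.png",(320,130,430,220) if n=="scene" else (250,130,360,220),4)
    print("shank",disc(P,(517,138),84,104,14)); print("block",disc(P,(517,138),64,76,38))
    for q in("post_mid","bore_mouth"):
        for r in imaging.place_of(q,c)[:3]: print(q,round(r["conf"],2),w(r["xyz"],c))
import cv2
cv2.imwrite("pics/b3.png",np.vstack([cv2.imread("pics/scene3.png"),cv2.imread("pics/side3.png")])[:,:])
cv2.imwrite("pics/b3.png",np.hstack([cv2.imread("pics/scene3.png"),cv2.imread("pics/side3.png")])[:, 20:820])
E
```

```text
[517.609 138.454 121.862] [ 0.002  0.    -1.   ] [ 0.156 -0.013  0.12  -0.035 -0.053 -0.017] [ 0.492  0.184 -1.041]
scene
shank (15, 'mean', array([521.4, 136.9,  98.7]), 'circ', array([521.3, 137.5,   6.7]), 'rect', array([521.3, 137.5,  12.1,   5.8,  89.8]), 'zmed', np.float64(100.0))
block (223, 'mean', array([520.2, 138.1,  69.4]), 'circ', array([516.8, 139.3,  30.3]), 'rect', array([517.7, 138.7,  49.3,  45.9,  13.5]), 'zmed', np.float64(69.3))
post_mid 0.73 [ 678.24  -260.982   51.261]
post_mid 0.66 [ 559.104 -344.365   48.801]
post_mid 0.5 [518.37  134.636 140.219]
bore_mouth 0.6 [772.762 -16.152   0.653]
bore_mouth 0.55 [518.241 140.913  69.439]
side
shank (16, 'mean', array([515.4, 134.3,  97.6]), 'circ', array([515. , 134.3,   5.5]), 'rect', array([514.8, 134.1,   4.2,  10.3,  60. ]), 'zmed', np.float64(98.0))
block (142, 'mean', array([516.8, 136.2,  68.8]), 'circ', array([518.1, 138.7,  32. ]), 'rect', array([517.3, 138.3,  45.5,  48.6,  12.3]), 'zmed', np.float64(69.0))
post_mid 0.66 [ 504.994 -251.19     2.119]
post_mid 0.6 [ 674.776 -267.126   49.542]
post_mid 0.59 [514.88  139.611 134.196]
bore_mouth 0.67 [517.688 139.476  68.659]
```

View pics/b3.png

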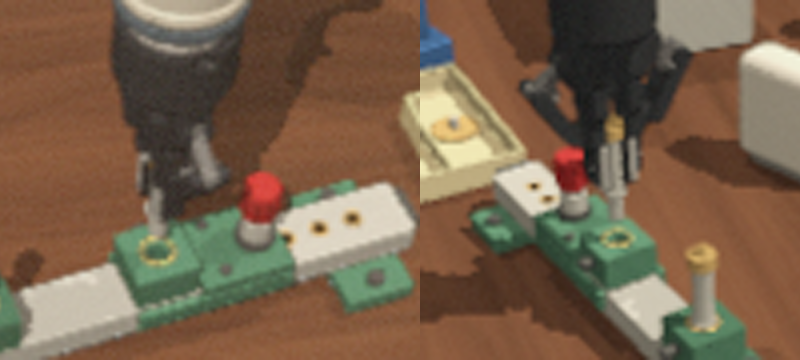

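The post hangs above the bore: ring at (157,248) and shank at (157,215) in the left crop, ring at (618,238) and shank at (617,200) in the right. They are aligned to about 1 mm, so I'm inserting.

Call:
carry_out(moves=[{"offset": [0, 0, 1.2], "angular": [0, 0, 0], "hand": 0.95}, {"offset": [0, 0, 1.8], "angular": [0, 0, 0], "hand": 0.95}, {"offset": [0, 0, 2.2], "angular": [0, 0, 0], "hand": 0.95}, {"offset": [0, 0, 2.6], "angular": [0, 0, 0], "hand": 0.95}, {"offset": [0, 0, 2.6], "angular": [0, 0, 0], "hand": 0.95}, {"offset": [0, 0, 2.6], "angular": [0, 0, 0], "hand": 0.95}])

```text
time_s: 8.0
tool_pos: [516.9, 138.7, 94.4]
eef_rot: [[-0.219, 0.976, 0.0], [0.976, 0.219, -0.0], [-0.0, 0.0, -1.0]]
force: [0.8, 0.3, -0.8]
gripper_width: 14.5
grip_force: 48.7
```

Call:
carry_out(moves=[{"offset": [0, 0, 0.5], "angular": [0, 0, 0], "hand": 0.95}, {"offset": [0, 0, 1.0], "angular": [0, 0, 0], "hand": 0.95}, {"offset": [0, 0, 1.4], "angular": [0, 0, 0], "hand": 0.95}, {"offset": [0, 0, 1.55], "angular": [0, 0, 0], "hand": 0.95}, {"offset": [0, 0, 1.6], "angular": [0, 0, 0], "hand": 0.95}, {"offset": [0, 0, 1.6], "angular": [0, 0, 0], "hand": 0.95}])

```text
time_s: 8.75
tool_pos: [516.9, 138.7, 78.3]
eef_rot: [[-0.219, 0.976, -0.0], [0.976, 0.219, 0.0], [0.0, -0.0, -1.0]]
force: [-0.4, -0.2, -1.1]
gripper_width: 14.5
grip_force: 48.7
```

Call:
carry_out(moves=[{"offset": [0, 0, 0], "angular": [0, 0, 0], "hand": 0.41}, {"offset": [0, 0, 0], "angular": [0, 0, 0], "hand": 0.41}, {"offset": [0, 0, 0], "angular": [0, 0, 0], "hand": 0.41}, {"offset": [0, 0, 0], "angular": [0, 0, 0], "hand": 0.41}, {"offset": [0, 0, 0], "angular": [0, 0, 0], "hand": 0.41}])

```text
time_s: 9.38
tool_pos: [516.9, 138.7, 78.3]
eef_rot: [[-0.219, 0.976, 0.0], [0.976, 0.219, 0.0], [0.0, 0.0, -1.0]]
force: [-0.0, -0.8, -0.4]
gripper_width: 50.7
grip_force: 0.0
```

```bash
python3 - <<'E'
from h import *
np.set_printoptions(precision=3,suppress=True)
s=observe();print(s["tool_pos"],s["force"],s["gripper_width"])
c=imaging.capture("side");P=cloud(c);save(c,"s4.png",(250,130,360,220),5)
print("head",disc(P,(517,138),119,145,14)); print("mate",disc(P,(545,16),119,145,14)); print("knob",disc(P,(501,209),100,116,25))
for q in("post_mid","mate_post_mid","knob"):
    for r in imaging.place_of(q,c)[:3]: print(q,round(r["conf"],2),w(r["xyz"],c))
E
```

```text
[516.864 138.701  78.308] [-0.032 -0.812 -0.42 ] 50.68146382268608
head (37, 'mean', array([515.6, 134.8, 125.8]), 'circ', array([517.7, 138.3,  11.6]), 'rect', array([516.5, 137.5,  18.7,  18.9,   2.2]), 'zmed', np.float64(126.5))
mate (43, 'mean', array([543.8,  14.1, 126.4]), 'circ', array([544.8,  16. ,  10.4]), 'rect', array([544.1,  14.9,  17.8,  19.3,  76.2]), 'zmed', np.float64(126.9))
knob (7, 'mean', array([491.9, 207.5, 106.3]), 'circ', array([493.1, 208.9,   5.1]), 'rect', array([492.1, 209.2,  10. ,   3.4,  74.1]), 'zmed', np.float64(107.1))
post_mid 0.64 [ 558.488 -348.409   49.021]
post_mid 0.6 [ 674.336 -265.735   51.179]
post_mid 0.44 [513.353 140.498  94.241]
mate_post_mid 0.52 [548.657  18.197  96.714]
mate_post_mid 0.35 [ 508.176 -248.389   50.881]
mate_post_mid 0.31 [723.447 296.804  -3.269]
```

View pics/s4.png

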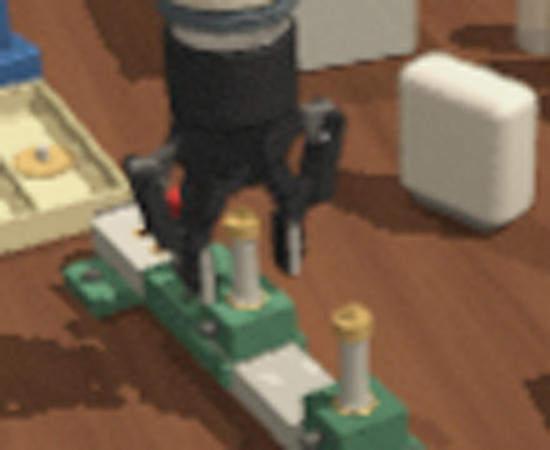

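The side view shows the post seated in the carriage bore (240,215 to 245,300), its head level with the mate's (126.5 vs 126.9 mm). Next I raise the gripper and go to the knob.

Call:
carry_out(moves=[{"offset": [0, 0, -3], "angular": [0, 0, 0], "hand": 0.41}, {"offset": [0, 0, -6], "angular": [0, 0, 0], "hand": 0.41}, {"offset": [0, 0, -8], "angular": [0, 0, 0], "hand": 0.41}, {"offset": [0, 0, -8], "angular": [0, 0, 0], "hand": 0.41}, {"offset": [4, 0, -8], "angular": [0, 0, 0], "hand": 0.41}, {"offset": [7.2, 0, -8], "angular": [0, 0, 0], "hand": 0.41}, {"offset": [7.2, 0, -8], "angular": [0, 0, 0], "hand": 0.41}, {"offset": [7.2, 0, -8], "angular": [0, 0, 0], "hand": 0.41}, {"offset": [7.2, 0, -4.5], "angular": [0, 0, 0], "hand": 0.41}, {"offset": [7.2, 0, -1.5], "angular": [0, 0, 0], "hand": 0.41}, {"offset": [7.2, 0, 0.1], "angular": [0, 0, 0], "hand": 0.41}, {"offset": [7.2, 0, 0.1], "angular": [0, 0, 0], "hand": 0.41}])

```text
time_s: 11.08
tool_pos: [500.5, 208.0, 75.9]
eef_rot: [[-0.218, 0.976, -0.003], [0.976, 0.218, -0.001], [-0.0, -0.003, -1.0]]
force: [0.9, -0.5, 0.1]
gripper_width: 50.2
grip_force: 0.0
```

```bash
python3 - <<'E'
from h import *
np.set_printoptions(precision=3,suppress=True)
s=observe();print(s["tool_pos"],s["force"],s["gripper_width"])
for n in("scene","side"):
    c=imaging.capture(n);P=cloud(c);save(c,n+"5.png",(320,120,430,210) if n=="scene" else (250,120,360,210),3.6)
    print("head",disc(P,(517,138),119,145,14)); print("knob",disc(P,(501,209),102,112,14))
cv2.imwrite("pics/b5.png",np.hstack([cv2.imread("pics/scene5.png"),cv2.imread("pics/side5.png")]))
E
```

```text
[500.544 208.035  75.914] [ 0.863 -0.486  0.139] 50.233680046195374
head (55, 'mean', array([519.6, 137.1, 127.2]), 'circ', array([518.3, 137.5,  10.7]), 'rect', array([518. , 137.5,  17.9,  20.6,  80.3]), 'zmed', np.float64(127.7))
knob (25, 'mean', array([504.7, 204. , 106.7]), 'circ', array([502.9, 209.4,  13.3]), 'rect', array([505. , 207.9,  24.8,  16.7,  64.5]), 'zmed', np.float64(106.9))
head (37, 'mean', array([515.7, 135. , 125.7]), 'circ', array([515.7, 135.6,  10. ]), 'rect', array([515.8, 137. ,  16. ,  17.7,  70.7]), 'zmed', np.float64(126.4))
knob (34, 'mean', array([500.7, 206.2, 106.5]), 'circ', array([501.2, 207.3,  12.4]), 'rect', array([501.2, 207.6,  23.6,  21.9,  75.1]), 'zmed', np.float64(106.9))
```

View pics/b5.png

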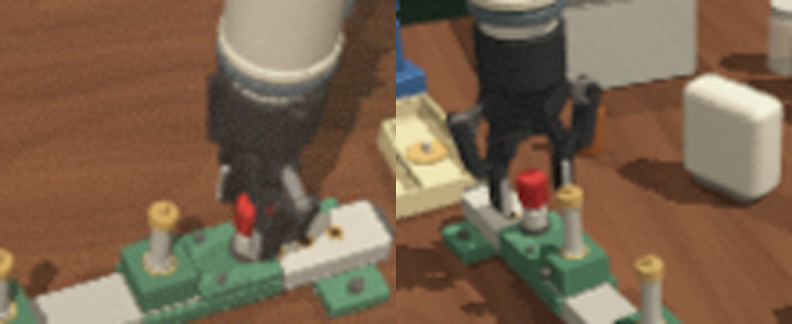

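The fingers straddle the red knob (535,188 in the right crop) and the post still stands. Now I close on it.

Call:
carry_out(moves=[{"offset": [0, 0, 0], "angular": [0, 0, 0], "hand": 0.8}, {"offset": [0, 0, 0], "angular": [0, 0, 0], "hand": 0.8}, {"offset": [0, 0, 0], "angular": [0, 0, 0], "hand": 0.8}, {"offset": [0, 0, 0], "angular": [0, 0, 0], "hand": 0.8}, {"offset": [0, 0, 0], "angular": [0, 0, 0], "hand": 0.8}], newtons=60)

```text
time_s: 11.8
tool_pos: [502.0, 209.2, 79.1]
eef_rot: [[-0.219, 0.976, 0.003], [0.976, 0.219, 0.001], [0.0, 0.003, -1.0]]
force: [0.0, -0.4, 6.3]
gripper_width: 24.0
grip_force: 59.1
```

Call:
carry_out(moves=[{"offset": [0, 0, -0.4], "angular": [0, 0, 0], "hand": 0.8}, {"offset": [0, 0, -0.8], "angular": [0, 0, 0], "hand": 0.8}, {"offset": [0, 0, -1.2], "angular": [0, 0, 0], "hand": 0.8}, {"offset": [0, 0, -1.2], "angular": [0, 0, 0], "hand": 0.8}, {"offset": [0, 0, -1.2], "angular": [0, 0, 0], "hand": 0.8}])

```text
time_s: 12.42
tool_pos: [501.8, 209.1, 87.9]
eef_rot: [[-0.219, 0.976, 0.001], [0.976, 0.219, 0.0], [-0.0, 0.001, -1.0]]
force: [7.0, 2.1, -8.0]
gripper_width: 23.7
grip_force: 59.2
```

Call:
carry_out(moves=[{"offset": [0, 0.07, -0.1], "angular": [0, 0, 0], "hand": 0.8}, {"offset": [0, 0.07, -0.25], "angular": [0, 0, 0], "hand": 0.8}, {"offset": [0, 0.07, -0.25], "angular": [0, 0, 0], "hand": 0.8}, {"offset": [0, 0.07, -0.25], "angular": [0, 0, 0], "hand": 0.8}])

```text
time_s: 12.92
tool_pos: [501.9, 209.1, 89.9]
eef_rot: [[-0.219, 0.976, -0.001], [0.976, 0.219, -0.0], [-0.0, -0.001, -1.0]]
force: [5.2, 1.9, -7.7]
gripper_width: 24.2
grip_force: 59.3
```

```bash
python3 - <<'E'
from h import *
np.set_printoptions(precision=3,suppress=True)
s=observe();print(s["tool_pos"],s["force"],s["gripper_width"])
for n in("scene","side"):
    c=imaging.capture(n);P=cloud(c)
    print("knob",disc(P,(501,209),106,128,14)); print("blk",disc(P,(517,138),64,76,38))
E
```

```text
[501.855 209.109  89.877] [ 5.162  1.941 -7.692] 24.19503914146798
knob (28, 'mean', array([500. , 200.4, 116.9]), 'circ', array([500.7, 206.4,  11.9]), 'rect', array([502.7, 204.6,  21.4,  17.5,  57.7]), 'zmed', np.float64(116.9))
blk (207, 'mean', array([521.9, 138.2,  69.8]), 'circ', array([517.7, 139. ,  30.8]), 'rect', array([514.8, 137.9,  55.6,  45.2,  13.3]), 'zmed', np.float64(69.8))
knob (41, 'mean', array([504.3, 205.7, 116.3]), 'circ', array([503.5, 207.4,  12.5]), 'rect', array([504.8, 207.2,  21.8,  18.6,  83. ]), 'zmed', np.float64(117.0))
blk (126, 'mean', array([516.2, 133.7,  69.1]), 'circ', array([517.1, 138.9,  30.7]), 'rect', array([516.9, 138.3,  45.4,  47.5,  12.8]), 'zmed', np.float64(69.2))
```

Call:
carry_out(moves=[{"offset": [0, 0.15, -0.1], "angular": [0, 0, 0], "hand": 0.8}, {"offset": [0.1, 0.15, -0.1], "angular": [0, 0, 0], "hand": 0.8}, {"offset": [0.4, 0.15, -0.1], "angular": [0, 0, 0], "hand": 0.8}, {"offset": [0.8, 0.15, -0.1], "angular": [0, 0, 0], "hand": 0.8}, {"offset": [1.2, 0.15, -0.1], "angular": [0, 0, 0], "hand": 0.8}, {"offset": [1.6, 0.15, -0.1], "angular": [0, 0, 0], "hand": 0.8}, {"offset": [2.0, 0.15, -0.1], "angular": [0, 0, 0], "hand": 0.8}, {"offset": [2.3, 0.15, -0.1], "angular": [0, 0, 0], "hand": 0.8}, {"offset": [2.5, 0.15, -0.1], "angular": [0, 0, 0], "hand": 0.8}, {"offset": [2.5, 0.15, -0.1], "angular": [0, 0, 0], "hand": 0.8}, {"offset": [2.5, 0.15, -0.1], "angular": [0, 0, 0], "hand": 0.8}])

```text
time_s: 14.4
tool_pos: [496.7, 234.2, 92.3]
eef_rot: [[-0.22, 0.976, -0.003], [0.976, 0.22, -0.0], [0.0, -0.002, -1.0]]
force: [-5.7, -0.9, -9.3]
gripper_width: 24.0
grip_force: 59.4
```

```bash
python3 - <<'E'
from h import *
np.set_printoptions(precision=3,suppress=True)
s=observe();p=s["tool_pos"];print(p,s["force"],s["gripper_width"], (p-[501.85,209.1,0])@[-.219,.976,0])
for n in("scene","side"):
    c=imaging.capture(n);P=cloud(c)
    print("blk",disc(P,(511.7,162.9),64,76,38)); print("head",disc(P,(511.7,162.9),119,145,14))
E
```

```text
[496.671 234.233  92.276] [-5.746 -0.932 -9.289] 24.00987323583844 25.664310683252033
blk (208, 'mean', array([517.1, 163. ,  70. ]), 'circ', array([513.5, 163.7,  30.7]), 'rect', array([511.3, 163.9,  50.7,  45.8,  12.9]), 'zmed', np.float64(70.0))
head (51, 'mean', array([513.8, 162.2, 128.2]), 'circ', array([512.2, 163.7,  11.6]), 'rect', array([512.1, 162.7,  20.9,  19.7,  29.7]), 'zmed', np.float64(128.0))
blk (122, 'mean', array([510. , 157.2,  69.2]), 'circ', array([511.9, 162.9,  29.9]), 'rect', array([511.1, 162.6,  46.8,  47.8,   8.3]), 'zmed', np.float64(69.1))
head (34, 'mean', array([510.5, 159.9, 125.8]), 'circ', array([511.8, 162.2,  10.8]), 'rect', array([512. , 163.1,  19.6,  18.9,  55.9]), 'zmed', np.float64(126.3))
```

Call:
carry_out(moves=[{"offset": [-0.03, -0.08, 0.2], "angular": [0, 0, 0], "hand": 0.8}, {"offset": [-0.03, -0.08, 0.5], "angular": [0, 0, 0], "hand": 0.8}, {"offset": [-0.03, -0.08, 0.8], "angular": [0, 0, 0], "hand": 0.8}, {"offset": [-0.03, -0.08, 1.1], "angular": [0, 0, 0], "hand": 0.8}, {"offset": [-0.03, -0.08, 1.3], "angular": [0, 0, 0], "hand": 0.8}, {"offset": [-0.03, -0.08, 1.4], "angular": [0, 0, 0], "hand": 0.8}, {"offset": [-0.03, -0.08, 1.4], "angular": [0, 0, 0], "hand": 0.8}, {"offset": [-0.03, -0.08, 1.4], "angular": [0, 0, 0], "hand": 0.8}])

```text
time_s: 15.5
tool_pos: [496.9, 233.5, 79.2]
eef_rot: [[-0.219, 0.976, -0.0], [0.976, 0.219, 0.0], [0.0, -0.0, -1.0]]
force: [-6.6, 0.8, -5.4]
gripper_width: 24.3
grip_force: 59.9
```

```bash
python3 - <<'E'
from h import *
np.set_printoptions(precision=3,suppress=True)
s=observe();p=s["tool_pos"];print(p,s["force"],s["gripper_width"], (p-[501.85,209.1,0])@[-.219,.976,0])
for n in("scene","side"):
    c=imaging.capture(n);P=cloud(c)
    print("knob",disc(P,(496.2,233.5),100,128,14)); print("head",disc(P,(511.7,162.9),119,145,14))
E
```

```text
[496.863 233.516  79.23 ] [-6.614  0.812 -5.381] 24.293935653522034 24.922254354628162
knob (28, 'mean', array([494.4, 225. , 108.5]), 'circ', array([494.6, 225.4,   9.9]), 'rect', array([494.6, 225.3,   8.3,  19.7,  79.1]), 'zmed', np.float64(108.2))
head (55, 'mean', array([513.9, 161.6, 127.2]), 'circ', array([511.8, 160.7,  11.8]), 'rect', array([511.9, 162.1,  18.7,  22.8,  78.4]), 'zmed', np.float64(127.1))
knob (40, 'mean', array([499.5, 230.6, 107.4]), 'circ', array([496.4, 233.5,  13.6]), 'rect', array([499.5, 232. ,  25.2,  20.2,  71.5]), 'zmed', np.float64(107.1))
head (34, 'mean', array([510.3, 158.4, 126. ]), 'circ', array([510.5, 160.9,  10.9]), 'rect', array([509.8, 159.6,  18.5,  18.7,  63.9]), 'zmed', np.float64(126.9))
```

Call:
carry_out(moves=[{"offset": [0, -0.08, 0.1], "angular": [0, 0, 0], "hand": 0.8}, {"offset": [0, -0.08, 0.2], "angular": [0, 0, 0], "hand": 0.8}, {"offset": [0, -0.08, 0.2], "angular": [0, 0, 0], "hand": 0.8}, {"offset": [0, -0.08, 0.2], "angular": [0, 0, 0], "hand": 0.8}])

```text
time_s: 16.1
tool_pos: [496.9, 233.6, 79.2]
eef_rot: [[-0.219, 0.976, 0.002], [0.976, 0.219, 0.001], [0.001, 0.003, -1.0]]
force: [-7.0, -0.8, 1.9]
gripper_width: 24.3
grip_force: 60.6
```

```bash
python3 - <<'E'
from h import *
np.set_printoptions(precision=3,suppress=True)
s=observe();p=s["tool_pos"];print(p,s["force"],s["grip_force"],s["dq"], (p-[501.85,209.1,0])@[-.219,.976,0])
ims=[]
for n,b in(("scene",(310,120,420,210)),("side",(250,120,360,210))):
    c=imaging.capture(n);P=cloud(c);save(c,n+"6.png",b,3.6);ims.append(cv2.imread("pics/"+n+"6.png"))
    print("knob",disc(P,(496.2,233.5),100,128,14)); print("head",disc(P,(511.7,162.9),119,145,14)); print("mate",disc(P,(545,16),119,145,14))
cv2.imwrite("pics/b6.png",np.hstack(ims))
E
```

```text
[496.877 233.615  79.158] [-6.955 -0.772  1.894] 60.634362366981804 [-0.05  -0.028  0.096 -0.044 -0.074  0.053] 25.016036491295015
knob (30, 'mean', array([493.7, 225.3, 109.3]), 'circ', array([495.3, 226.7,  10.4]), 'rect', array([494.9, 225.3,   8.7,  20.7,  72.7]), 'zmed', np.float64(107.4))
head (57, 'mean', array([514.3, 161.4, 127.3]), 'circ', array([512.7, 161.7,  10.1]), 'rect', array([512.3, 162. ,  19.6,  18.6,  46.1]), 'zmed', np.float64(127.8))
mate (57, 'mean', array([547.1,  16.2, 127.8]), 'circ', array([545.6,  16.3,  11.2]), 'rect', array([545.6,  16. ,  20.4,  18.1,  23.8]), 'zmed', np.float64(128.1))
knob (37, 'mean', array([500.2, 231.3, 106.7]), 'circ', array([497.5, 232.8,  12.7]), 'rect', array([499.8, 231.4,  23.4,  19.4,  75.9]), 'zmed', np.float64(106.7))
head (34, 'mean', array([510.7, 159.1, 125.6]), 'circ', array([511.7, 161.6,  10.2]), 'rect', array([510.2, 160.7,  16.1,  18.2,  71.3]), 'zmed', np.float64(126.3))
mate (45, 'mean', array([543.4,  13.9, 126.1]), 'circ', array([543.7,  16.8,  10.7]), 'rect', array([543.3,  16. ,  18.8,  18.3,  49.3]), 'zmed', np.float64(126.4))
```

View pics/b6.png

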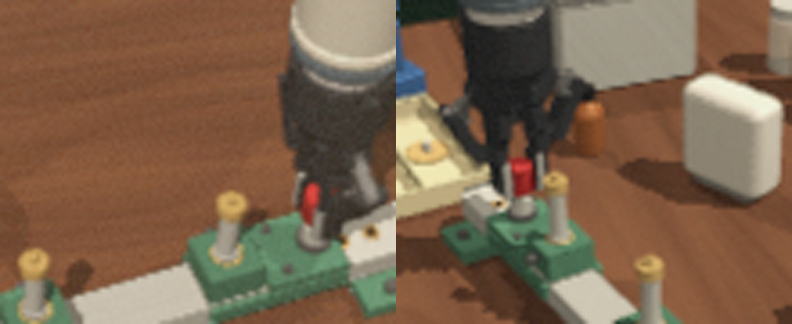

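The knob is gripped (520,175 in the right crop), the post stands in the carriage block (555,205), and the mate stands (650,285). Commanding 2 mm lower left the height at 79.2 mm and turned the force upward, so the pin is on its stop, and the carriage has moved 25.0 mm.

```bash
python3 -c "from plant import sign_off; print(sign_off())"
```

```text
the job is handed in; nothing more can be done
None
```

I handed the job in at about 16 s of the 48 s allowed: the brass-headed post stands home in the carriage's bore, the carriage is one hole further out (25.0 mm by the arm's reading), the pin is home and the gripper still holds the knob; `sign_off()` returned no verdict.

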